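# Clamp a circuit board in the flip-over frame and hold it on edge

### The arm

A 6-joint arm with a two-finger parallel gripper is mounted at the origin on the work surface. World frame = base frame: x ahead of the robot, y to its left, z up, the work surface at z = 0. Lengths are in m, angles in rad, forces in N, time in s.
With the tool pointing down it reaches from about 0.325 to 0.875 m from the base axis. Payload 4.4 kg.
Tool frame: the origin (TCP) lies midway between the tips of the shut fingers; the grasp point (between the pads) lies 19 mm behind it; z points along the fingers, y is the direction in which the jaws open and shut (so a half turn about z gives the same grasp; the last joint's range is limited). The gripper opens to 85 mm and grips with 20 to 120 N. Pads are 22 mm wide; open, the fingers measure 114 mm over their backs; the gripper's body (76 mm by 85 mm) begins 54 mm behind the grasp point. The pads swing forward as they close: fully open they stand 13 mm farther back than shut.
Start: joints at [1.107, 0.207, 1.542, -0, 1.393, -0.15], TCP at [0.177, 0.547, 0.231] pointing down, gripper open.
Joint ranges: [-2.73, 2.73], [-0.86, 2.22], [0.23, 2.46], [-1.11, 4.25], [0.08, 2.63], [-2.82, 2.82]. Speed limits (rad/s): [2.79, 2.79, 3.14, 3.14, 3.14, 3.14].

### API

Orientations are given as a 3x3 rotation matrix whose columns are the frame's x, y, z axes.
In Python, from bench import bot, command_gripper, optics, readout gives the robot as it stands. The module is installed in compiled form; this text tells all that it offers. Calls block until the motion is done:
- bot.reach(position, orientation): joint-space move of the TCP to a pose.
- bot.movel(position, orientation=None, speed=0.15, threshold=None): straight line of the TCP; orientation=None keeps the orientation; speed is the mean speed in m/s. With threshold (N) it stops when the force on the tool has changed by that much, and returns True; else False.
- bot.move_j(angles): joint-space move.
- command_gripper(opening, grip_force=None): finger opening in m; grip_force is the grip in N (None keeps the last); returns when the fingers have stopped.
- bot.hold(seconds).
- bot.solve_ik(position, orientation): joint angles nearest the present ones, or None.
- optics.grab_frame(name): name is "scene" or "top" or "wrist"; returns the picture (400x640x3 uint8, blue, green, red); there is no depth.
- optics.camera_model(name): a dict with "mtx" (3x3 intrinsics, pixels), "k1" (the pictures are not rectified: a ray, as slopes to the right and down, at radius r is drawn at 1 + k1 r^2 times it, then the intrinsics apply), "extrinsics" (4x4, takes a point from world to camera coordinates); the wrist camera has in their place "mount" (4x4, takes a point from camera to tool coordinates, whose origin is the TCP and whose axes are the flange's). Camera axes: x right, y down, z forward; pixel columns grow to the right and rows downward; lengths in m; the calibration is good to about 2 mm. A picture is of the moment at which its call begins: read the wrist's pose just before it. camera_model takes no time and is no camera call.
A pose or a line that the arm cannot do raises bot.PlanningError and nothing moves.
- bot.sign_off(): hands the job in, once; it reports no verdict.
Readings, each from a call of its own:
- readout.read_time_s(): time.
- readout.read_q(): joint angles.
- readout.read_joint_vel(): joint speeds.
- readout.read_joint_torque(): joint torques, N m.
- readout.read_eef_pos(): TCP position.
- readout.read_tool_rot(): TCP orientation.
- readout.read_force(): force on the tool from outside, world axes, zero at the start.
- readout.read_ft_torque(): the same for the moment, N m.
- readout.read_gripper_width(): finger opening in m.
Only numpy, scipy, OpenCV 4.12 (cv2) and the standard library are available. Lean on these libraries where they do the work, as an engineer would, in place of code of your own. Each camera call takes 0.05 s, during which the arm holds its last target.

### The job

Turn the crank of the flip-over soldering frame clockwise until the sprung jaw has slid onto the circuit board and its springs are pressed in about half way. Then take the frame by its handle, swing it up with the board in it until it stands upright on its balance point, and finish there, still holding it by the handle so that it falls neither back nor over; do not let it go over to the far side and leave the other things on the bench where they are.

Things in the scene. Friction and masses are not known exactly. Their poses are not given: they have to be found in the camera images.
- base: Foot of the flip-over frame, fixed to the bench: two aluminium skids 310 mm long, a grey hinge cheek beside each to 91 mm high, rests in front and behind. Origin on the bench right under the middle of the hinge axis, which is 85 mm up. x points away from the handle side (roughly away from the robot), y along the hinge axis, z up.
- frame (a joint): Angle of the swinging aluminium frame (292 mm wide, front rail 171 mm from the hinge, 24 mm thick, 0.9 kg in all) about the hinge axis (base y), rad: 0 flat on its front rests (start, handle nearest the robot), 1.57 upright, 3.14 over on its far side. Swings freely, no stay; with the board in it balances upright (1.57, within 0.03) and drops either way if let go off balance. About 4 N lifts it.
- hinge_mid (a point): Middle of the hinge axis, 85 mm above the bench.
- handle: Steel handle on the front rail: round bar 12 mm thick, 110 mm long, parallel to the hinge axis, on two stems (90 mm clear between), 38 mm clear gap to the rail. Origin mid-bar, in the frame's plane, 215 mm from the hinge axis: 85 mm above the bench when flat, 300 mm when upright. x along the stems to the hinge, y along the bar. Fixed to the frame, so it turns in the grip as the frame swings.
- handle_mid (a point): Same point: middle of the handle bar.
- crank (a joint): Crank angle, rad, growing as it tightens (clockwise seen from outside, looking along base +y: at the top of its circle the grip moves to base +x). 0 is grip straight up from the axis; starts at -1.2 to 1.8. A turn moves the jaw 12 mm to base +y: it meets the board at 3.8 to 5 rad, has it home in the fixed jaw at 5.8, springs half in at 8.4. About 3 N at the grip turns it; it stays where left.
- crank_axis (a point): Point on the crank's axis (parallel to base y), level with the middle of the grip: 75 mm from the hinge axis towards the handle, 186 mm from the middle towards base -y, 85 mm above the bench.
- crank_grip (a point): Middle of the crank's grip: a black sleeve 42 mm long, 14 mm thick, parallel to the crank axis and 30 mm from it, free to spin on its pin, on the outer side (-y) of the crank arm. Its own attitude means nothing.
- spring_jaw (a joint): How far the springs of the moving jaw are pressed in, m: 0 out, 0.010 bottomed. Half way is 0.005. The springs stay out (first force 4 N, then 1.5 N per mm) until the board is pinched between both jaws; from then on one turn of the crank presses them in 12 mm.
- fixed_jaw: Fixed jaw: black grooved rail along the frame's side away from the crank, 120 mm long, with a ledge below the board's edge and a lip above it. Origin on the hinge axis at its clamping face, 105 mm from the middle towards base +y. Turns with the frame; at frame angle 0 its axes are those of the base.
- board: Green circuit board with parts on it, 160 mm along y by 100 mm along x, 2 mm thick, about 0.14 kg. Lies loose on the ledges of the two jaws, a few mm short of them, 89 mm above the bench. Origin at the middle of its underside.
- solder_spool: Bystander: spool of solder wire, 62 mm across, 47 mm high, right of the frame and behind the crank. Origin at the middle of its foot.
- tip_cleaner: Bystander: round black pot of brass wool, 80 mm across, 55 mm high, left of the frame.
- flux_bottle: Bystander: white bottle, 40 mm across, 85 mm high, left of and behind the frame.
- tweezers: Bystander: dark steel tweezers, 150 mm long, lying left of the frame.
- spare_board: Bystander: smaller green circuit board, 80 x 90 mm, lying on the bench at the left.
- screwdriver: Bystander: screwdriver with a black handle, 170 mm, lying at the right.
- parts_tray: Bystander: flat black tray with three compartments, 190 x 110 x 30 mm, at the left.
Mind the look-alikes: they are no part of the job. What is shaped like the board but pink or white is not meant.

How it is judged:
By the outcome, as a careful person would: the job done as asked, in the order asked, and still so for the second after the job is handed in, while the arm keeps its last pose, push and grip.
It also fails if it takes over 61 s, if anything falls off the work surface, if the arm or the gripper's body presses on something with over 40 N, if the wrist force passes 120 N, or if a joint passes its speed limit or range.

## Working session

There is one attempt and no reset: what is moved stays moved. The work goes in short steps, each a Python script; the robot and the scene stay as the last script left them, time stands still between calls to the robot, and variables do not carry over. Pictures are saved under pics/ and viewed, and the job is handed in when it is done.

```bash
mkdir -p pics; python3 - <<'E'
from bench import bot, command_gripper, optics, readout
import cv2
for n in ["scene","top","wrist"]:
    im=optics.grab_frame(n); cv2.imwrite(f"pics/{n}0.png",im)
    m=optics.camera_model(n); print(n,{k:(v.tolist() if hasattr(v,'tolist') else v) for k,v in m.items()})
print(readout.read_time_s(),readout.read_eef_pos(),readout.read_tool_rot())
E
```

```text
scene {'mtx': [[466.6661765053975, 0.0, 315.72867517470445], [0.0, 466.6661765053975, 204.43083236723305], [0.0, 0.0, 1.0]], 'k1': 0.020069415927237894, 'extrinsics': [[-0.392262614498938, 0.9198455780940239, -0.0037621439802481933, 0.2154856703403061], [0.7665001492156627, 0.32460281537386293, -0.5541755439422857, -0.3973433338338078], [-0.5085347210553316, -0.2202660316804032, -0.8323913218967045, 1.7153447228569518], [0.0, 0.0, 0.0, 1.0]]}
top {'mtx': [[510.22571196620294, 0.0, 314.87182718648694], [0.0, 510.22571196620294, 202.03466461867603], [0.0, 0.0, 1.0]], 'k1': -0.09115704328425865, 'extrinsics': [[-0.029215419286376977, -0.9995509704075799, -0.006657088942395816, 0.021699821798968493], [-0.9943538523988966, 0.029741923042131385, -0.1018618389448649, 0.5715340858653558], [0.10201409459184965, 0.0036435657015777417, -0.9947762808458913, 1.5224338888091575], [0.0, 0.0, 0.0, 1.0]]}
wrist {'mtx': [[285.8279624479152, 0.0, 321.01124111791444], [0.0, 285.8279624479152, 200.0393314985949], [0.0, 0.0, 1.0]], 'k1': -0.020754947754353065, 'mount': [[0.0005724763458698237, -0.9501133007546149, -0.31190445331864225, 0.08037348440300648], [0.9999998277264767, 0.0005843663945886275, 5.534375367480818e-05, 0.0013500290048239494], [0.00012968364436180711, -0.31190443126875345, 0.9501134716111885, -0.14143207325813928], [0.0, 0.0, 0.0, 1.0]]}
0.15 [0.17669869 0.546572   0.23036312] [[-9.51469987e-01  3.07740499e-01 -8.05302314e-04]
 [ 3.07741424e-01  9.51468724e-01 -1.57567100e-03]
 [ 2.81322186e-04 -1.74702855e-03 -9.99998434e-01]]
```

View pics/scene0.png

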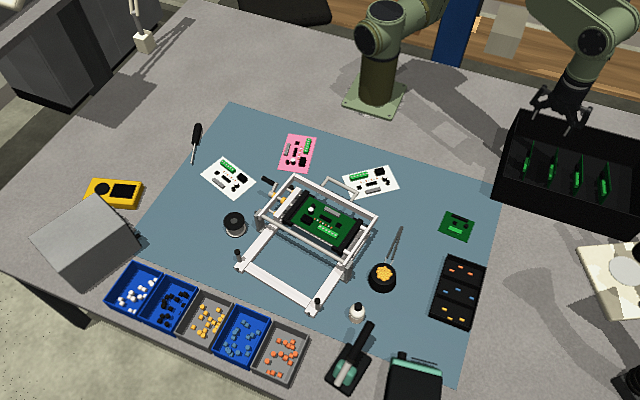

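View pics/top0.png

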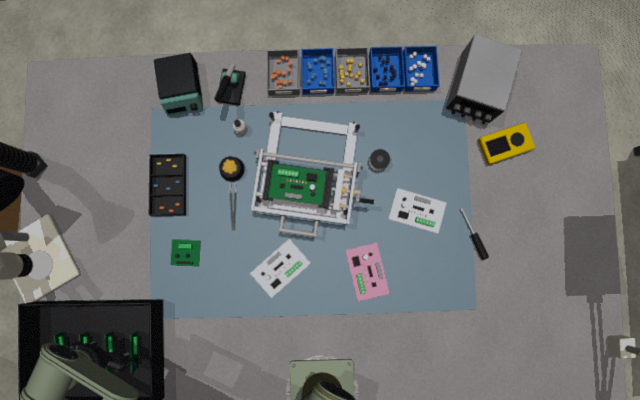

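The scene shows the frame at about (320,215) with the handle at (340,188) and the crank at (267,182). In the top view the handle is at (298,232) and the crank at (367,201). I'll zoom in.

```bash
python3 - <<'E'
import cv2
a=cv2.imread("pics/top0.png")[100:250,235:405]; cv2.imwrite("pics/top0z.png",cv2.resize(a,None,fx=4,fy=4,interpolation=cv2.INTER_CUBIC))
a=cv2.imread("pics/scene0.png")[165:315,225:400]; cv2.imwrite("pics/scene0z.png",cv2.resize(a,None,fx=4,fy=4,interpolation=cv2.INTER_CUBIC))
E
```

```text
(no output)
```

View pics/top0z.png

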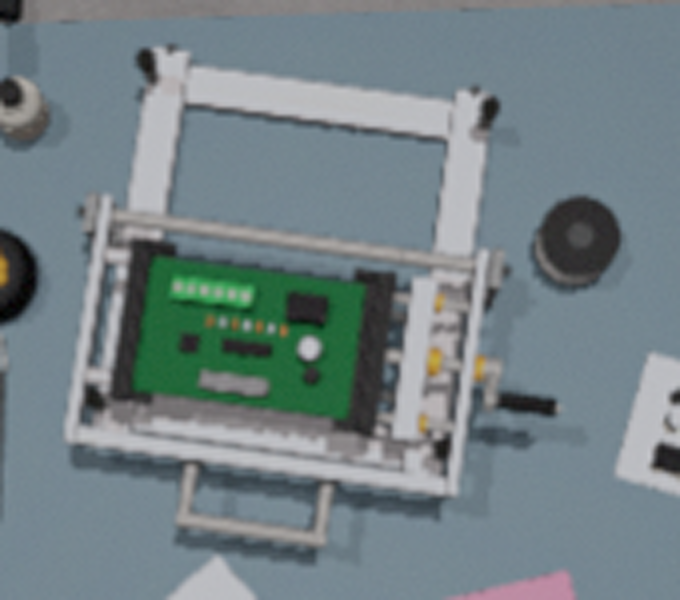

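View pics/scene0z.png

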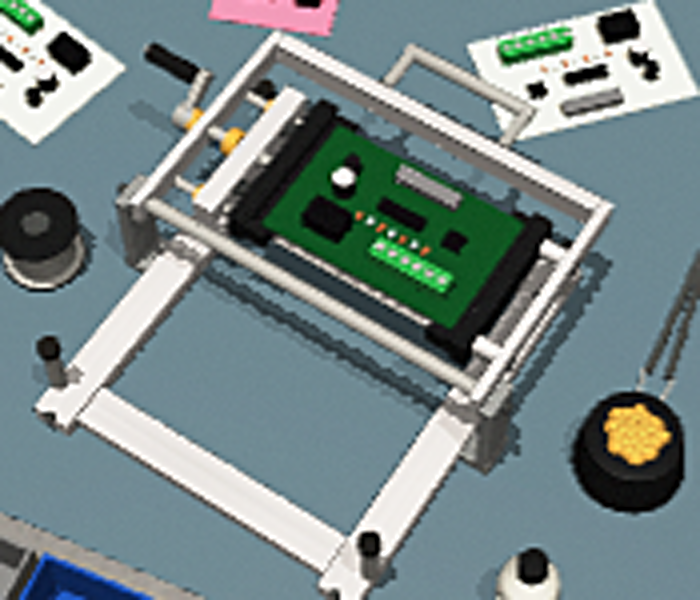

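```bash
cat > h.py <<'E'
import numpy as np, cv2
from scipy.optimize import least_squares
from bench import bot, command_gripper, optics, readout
def proj(P,name,T=None):
    m=optics.camera_model(name); E=np.array(m["extrinsics"]) if T is None else T
    p=E[:3,:3]@np.asarray(P)+E[:3,3]; s=p[:2]/p[2]; s=s*(1+m["k1"]*(s@s)); K=np.array(m["mtx"])
    return K[:2,:2]@s+K[:2,2]
def wristT(pos,rot):
    M=np.array(optics.camera_model("wrist")["mount"]); W=np.eye(4); W[:3,:3]=rot; W[:3,3]=pos
    return np.linalg.inv(W@M)
def loc(b,P):
    c,s=np.cos(b[2]),np.sin(b[2]); return np.array([b[0]+c*P[0]-s*P[1],b[1]+s*P[0]+c*P[1],P[2]])
E
python3 - <<'E'
from h import *
T=lambda u,v:np.array([235+(u+.5)/4-.5,100+(v+.5)/4-.5]); S=lambda u,v:np.array([225+(u+.5)/4-.5,165+(v+.5)/4-.5])
def pts(p):
    a=p[3]; r=p[4]
    H1,H2=(-.215,.052,.085),(-.215,-.052,.085); C1,C2=(-r,.146,.097),(-r,-.146,.097)
    G=(-.075+.03*np.sin(a),-.186,.085+.03*np.cos(a))
    return [("top",H1,T(182,523)),("top",H2,T(321,540)),("scene",H1,S(527,119)),("scene",H2,S(411,51)),
     ("top",C1,T(68,440)),("top",C2,T(457,494)),("scene",C1,S(611,206)),("scene",C2,S(280,37)),("top",G,T(528,403)),("scene",G,S(171,63))]
f=lambda p:np.concatenate([proj(loc(p,P),n)-u for n,P,u in pts(p)])
for a0 in (-1.2,.3,1.8):
    s=least_squares(f,[.55,0,0,a0,.18]); print(s.x,s.cost); print(f(s.x).reshape(-1,2).round(1).tolist())
print(loc(s.x,(-.215,0,.085)),loc(s.x,(-.075,-.186,.085)))
for P in [(0,.146,.085),(0,-.146,.085)]: print([(proj(loc(s.x,P),'top')-[235,100])*4,(proj(loc(s.x,P),'scene')-[225,165])*4])
E
```

```text
[ 0.69242456  0.02035593 -0.17181804 -0.83024786  0.16909688] 8.840031905801919
[[-0.0, -1.1], [0.5, -0.3], [1.1, -1.5], [0.2, 0.1], [-1.4, -0.8], [0.9, -0.1], [1.2, 0.3], [-1.7, -2.1], [0.3, -0.2], [0.4, 0.2]]
[ 0.69242456  0.02035594 -0.17181801 -0.830248    0.16909688] 8.840031905818012
[[-0.0, -1.1], [0.5, -0.3], [1.1, -1.5], [0.2, 0.1], [-1.4, -0.8], [0.9, -0.1], [1.2, 0.3], [-1.7, -2.1], [0.3, -0.2], [0.4, 0.2]]
[ 0.69242456  0.02035593 -0.17181807  5.452938    0.16909688] 8.84003190579096
[[-0.0, -1.1], [0.5, -0.3], [1.1, -1.5], [0.2, 0.1], [-1.4, -0.8], [0.9, -0.1], [1.2, 0.3], [-1.7, -2.1], [0.3, -0.2], [0.4, 0.2]]
[0.48059032 0.05711532 0.085     ] [ 0.58672774 -0.15008228  0.085     ]
[array([ 98.55200222, 211.97149753]), array([490.26308794, 396.07954273])]
[array([488.85646313, 266.64058378]), array([138.33442161, 195.66736652])]
```

```bash
cat >> h.py <<'E'
def Rb(b,cols):
    c,s=np.cos(b[2]),np.sin(b[2]); return np.array([[c,-s,0],[s,c,0],[0,0,1]])@np.array(cols,float).T
def Rtilt(b,t):  # crank grasp: jaw along base x, body leaning to -y
    return Rb(b,[(0,-np.cos(t),-np.sin(t)),(-1,0,0),(0,np.sin(t),-np.cos(t))])
def snap(fn):
    p,r=np.array(readout.read_eef_pos()),np.array(readout.read_tool_rot()); im=optics.grab_frame("wrist"); cv2.imwrite(fn,im); np.savez(fn[:-4],p=p,r=r); return im
b0=np.array([0.6924,0.0204,-0.1718])
E
python3 - <<'E'
from h import *
R=Rtilt(b0,0); print(bot.solve_ik(loc(b0,(-.10,-.10,.22)),R),bot.solve_ik(loc(b0,(-.075,-.19,.05)),Rtilt(b0,.5)))
bot.reach(loc(b0,(-.10,-.10,.22)),R); snap("pics/w1.png")
R=Rtilt(b0,.5)
bot.reach(loc(b0,(-.09,-.21,.19)),R); snap("pics/w2.png"); print(readout.read_time_s(),readout.read_q())
E
```

```text
None [-0.63196532  0.58031487  1.52607883  0.46168169  1.30281779  2.49647415]Traceback (most recent call last):
  File "<stdin>", line 3, in <module>
bench.PlanningError: the arm cannot take that pose within its joint ranges
```

```bash
cat >> h.py <<'E'
def Rtilt(b,t):  # camera on +y side
    return Rb(b,[(0,np.cos(t),np.sin(t)),(1,0,0),(0,np.sin(t),-np.cos(t))])
E
python3 - <<'E'
from h import *
R=Rtilt(b0,0); print(bot.solve_ik(loc(b0,(-.10,-.10,.22)),R),bot.solve_ik(loc(b0,(-.075,-.19,.05)),Rtilt(b0,.5)))
bot.reach(loc(b0,(-.10,-.10,.22)),R); snap("pics/w1.png")
R=Rtilt(b0,.5)
bot.reach(loc(b0,(-.09,-.22,.19)),R); snap("pics/w2.png"); print(readout.read_time_s(),readout.read_q())
E
```

```text
[-2.54598004e-01  2.26217384e-01  1.54166727e+00 -4.44089210e-16
  1.37370800e+00 -8.27980038e-02] [-0.63196532  0.58031487  1.52607883  0.46168169  1.30281779 -0.6451185 ]
3.4167 [-0.68523407  0.39838946  1.46661589  0.43127928  1.54205445 -0.58420966]
```

View pics/w1.png

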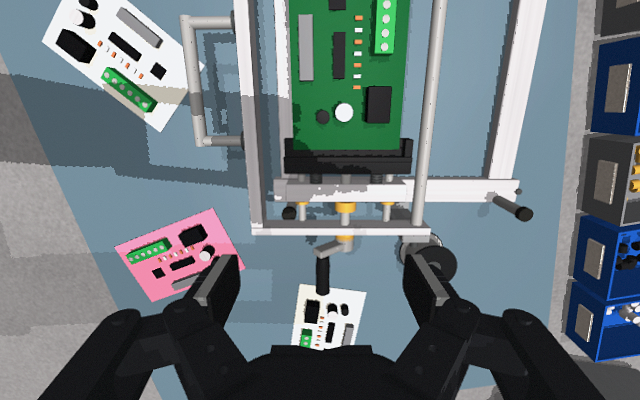

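View pics/w2.png

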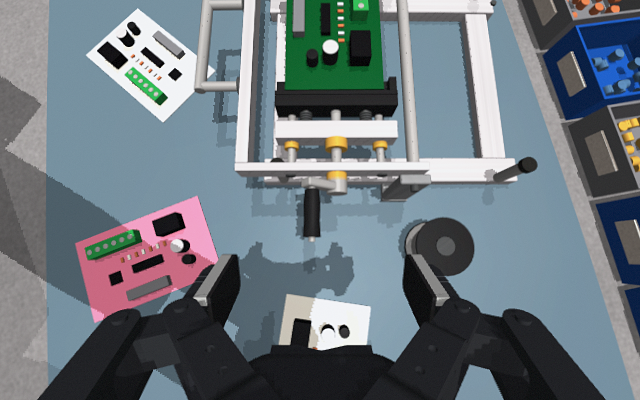

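```bash
python3 - <<'E'
import cv2
a=cv2.imread("pics/w1.png")[0:150,165:265]; b=cv2.imread("pics/w1.png")[160:310,240:440]
a=cv2.resize(a,None,fx=4,fy=4,interpolation=cv2.INTER_NEAREST);cv2.imwrite("pics/w1a.png",a)
cv2.imwrite("pics/w1b.png",cv2.resize(b,None,fx=4,fy=4,interpolation=cv2.INTER_NEAREST))
b=cv2.imread("pics/w2.png")[110:250,230:430]
cv2.imwrite("pics/w2b.png",cv2.resize(b,None,fx=4,fy=4,interpolation=cv2.INTER_NEAREST))
E
```

```text
(no output)
```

View pics/w1a.png

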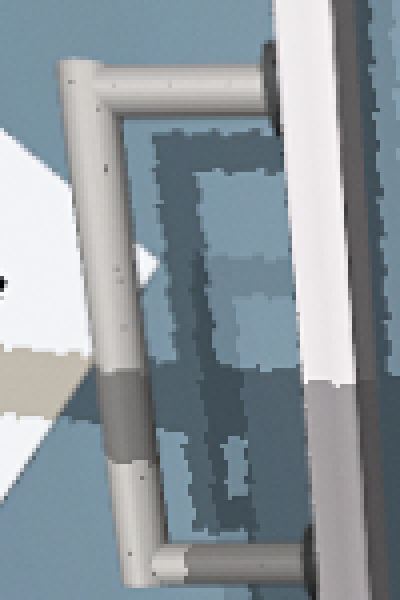

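View pics/w1b.png

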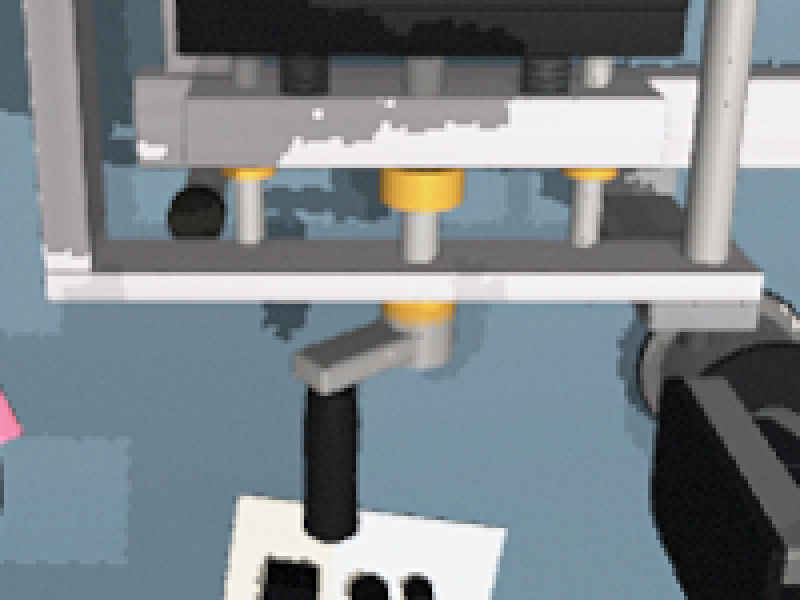

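View pics/w2b.png

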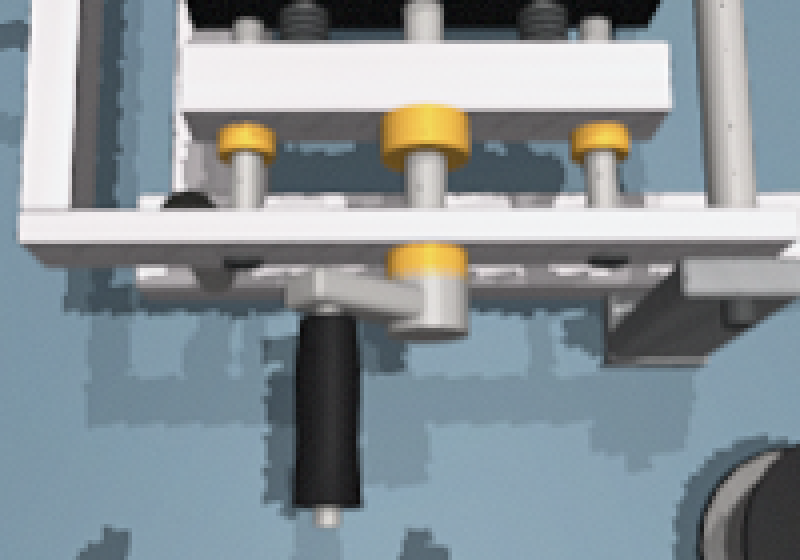

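```bash
cat > fit.py <<'E'
from h import *
D={k:np.load(f"pics/{k}.npz") for k in("w1","w2")}; TW={k:wristT(D[k]["p"],D[k]["r"]) for k in D}
A=lambda u,v:np.array([165+u/4-.4,v/4-.4]); B=lambda u,v:np.array([240+u/4-.4,160+v/4-.4]); C=lambda u,v:np.array([230+u/4-.4,110+v/4-.4])
T=lambda u,v:np.array([235+(u+.5)/4-.5,100+(v+.5)/4-.5]); S=lambda u,v:np.array([225+(u+.5)/4-.5,165+(v+.5)/4-.5])
def f(p,which=("w1","w2","top","scene")):
    a,r=p[3],p[4]; H1,H2=(-.215,.055,.085),(-.215,-.055,.085); C1,C2=(-r,.146,.097),(-r,-.146,.097)
    G=lambda y:(-.075+.03*np.sin(a),y,.085+.03*np.cos(a)); o=[]
    def pt(n,P,u,w=1):
        if n in which: o.extend(w*(proj(loc(p,P),n if n not in TW else "wrist",TW.get(n))-u))
    def ln(n,P,Q,u):
        if n in which:
            x=proj(loc(p,P),"wrist",TW[n]);y=proj(loc(p,Q),"wrist",TW[n]);d=(y-x)/np.linalg.norm(y-x);e=u-x;o.append(d[0]*e[1]-d[1]*e[0])
    pt("w1",H1,A(80,63));pt("w1",H2,A(141,585));pt("w1",C2,B(47,300));pt("w2",C2,C(20,242))
    pt("w1",G(-.165),B(331,390));pt("w1",G(-.207),B(331,530));pt("w2",G(-.165),C(330,316));pt("w2",G(-.207),C(328,503))
    ax=[(-.075,-.13,.085),(-.075,-.11,.085)];hx=[(0,-.14,.085),(0,-.08,.085)]
    ln("w1",*ax,B(420,232));ln("w2",*ax,C(424,187));ln("w1",*hx,B(731,20));ln("w1",*hx,B(709,245));ln("w2",*hx,C(722,10));ln("w2",*hx,C(732,195))
    w=.5
    pt("top",(-.215,.052,.085),T(182,523),w);pt("top",(-.215,-.052,.085),T(321,540),w);pt("scene",(-.215,.052,.085),S(527,119),w);pt("scene",(-.215,-.052,.085),S(411,51),w)
    pt("top",G(-.186),T(528,403),w);pt("scene",G(-.186),S(171,63),w);pt("top",C1,T(68,440),w);pt("top",C2,T(457,494),w)
    return np.array(o)
for wh in (("w1",),("w2",),("w1","w2"),("w1","w2","top","scene")):
    s=least_squares(lambda p:f(p,wh),[.69,.02,-.17,-.83,.17]); print(wh,s.x.round(4),s.cost.round(2),f(s.x,wh).round(1).tolist())
E
python3 fit.py
```

```text
('w1',) [ 0.6915  0.0228 -0.1679 -0.8752  0.1703] 3.41 [-0.4, -0.7, 0.7, -0.7, 0.0, 2.2, 0.1, -0.2, 0.1, -0.2, 0.0, -0.1, 0.6]
('w2',) [ 0.6927  0.0231 -0.1763 -0.8418  0.1696] 0.35 [0.0, -0.1, -0.1, -0.5, 0.0, 0.5, -0.3, 0.3, -0.1]
('w1', 'w2') [ 0.6915  0.0236 -0.1668 -0.8632  0.17  ] 6.8 [-0.7, -1.5, 0.6, -1.3, 0.4, 1.6, -0.3, 1.2, 0.4, -0.8, 0.5, -0.6, -0.2, 0.4, 0.4, 1.3, -0.0, -0.3, -0.1, 0.5, 0.8, -0.0]
('w1', 'w2', 'top', 'scene') [ 0.6915  0.0235 -0.167  -0.8624  0.1699] 8.86 [-0.7, -1.5, 0.6, -1.3, 0.4, 1.6, -0.3, 1.3, 0.4, -0.7, 0.5, -0.5, -0.2, 0.4, 0.4, 1.4, -0.0, -0.3, -0.1, 0.5, 0.7, -0.0, -0.4, -0.3, -0.1, -0.0, 1.0, -0.8, 0.5, 0.1, -0.3, 0.1, 0.7, 0.2, -1.1, 0.0, 0.0, 0.2]
```

```bash
cat >> h.py <<'E'
b=np.array([0.6915,0.0235,-0.167])
TI=.5
def gpos(a,r=.03,y=-.192,back=.016,dx=0,dz=0):
    R=Rtilt(b,TI); return loc(b,(-.075+dx+r*np.sin(a),y,.085+dz+r*np.cos(a)))+back*R[:,2]
E
python3 - <<'E'
from h import *
R=Rtilt(b,TI)
for a in np.arange(-.86,5.5,.8): print(bot.solve_ik(gpos(a),R).round(2))
command_gripper(.045,30)
bot.movel(gpos(-.862)-.08*R[:,2],R,speed=.15)
bot.movel(gpos(-.862),R,speed=.08,threshold=10)
print(readout.read_force(),readout.read_eef_pos()-gpos(-.862))
command_gripper(.008)
print(readout.read_force(),readout.read_gripper_width(),readout.read_time_s(),readout.read_eef_pos()-gpos(-.862))
snap("pics/w3.png")
cv2.imwrite("pics/s3.png",optics.grab_frame("scene")[120:270,190:380].repeat(4,0).repeat(4,1))
E
```

```text
[-0.64  0.48  1.58  0.45  1.35 -0.63]
[-0.62  0.5   1.52  0.45  1.37 -0.6 ]
[-0.61  0.55  1.47  0.46  1.38 -0.59]
[-0.6   0.59  1.45  0.46  1.35 -0.59]
[-0.61  0.61  1.48  0.47  1.31 -0.62]
[-0.62  0.59  1.53  0.47  1.28 -0.65]
[-0.64  0.54  1.59  0.46  1.28 -0.66]
[-0.64  0.5   1.6   0.46  1.31 -0.65]
[0.10578724 0.78169587 0.29438246] [ 0.00048644 -0.00052275  0.0005813 ]
[-2.17166497 -1.29314253  3.04685152] 0.013161397227225062 5.7667 [-2.73074403e-05 -5.00372686e-04  4.33990727e-04]
```

View pics/w3.png

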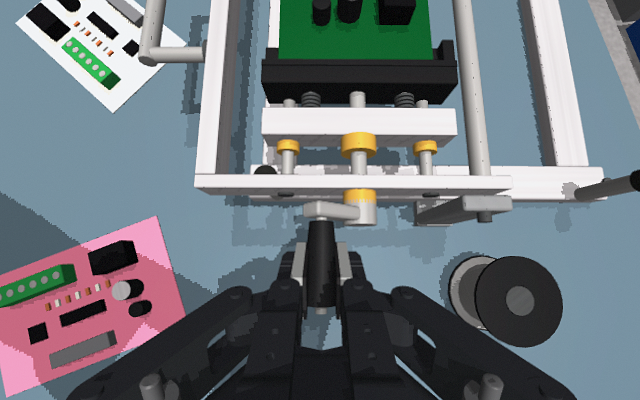

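View pics/s3.png

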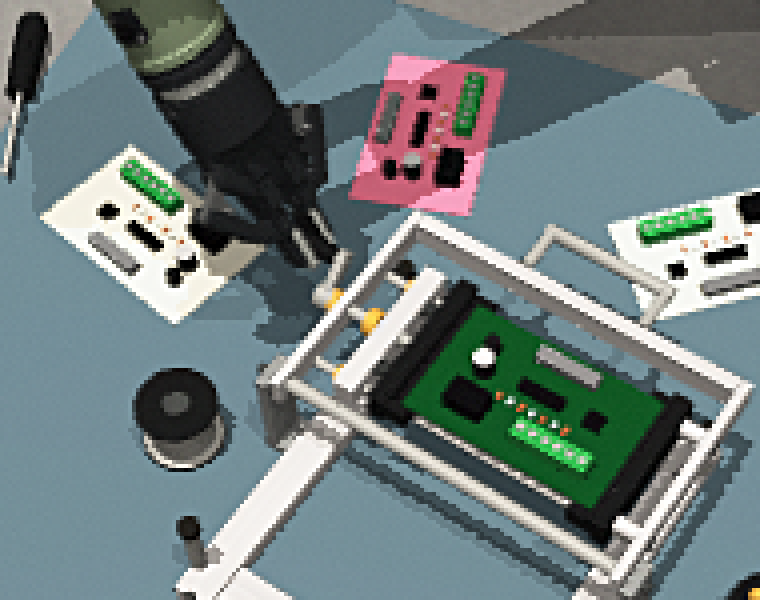

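The sleeve is gripped between the pads at (320,265). I'll turn it part way and watch the force.

```bash
cat >> h.py <<'E'
def turn(a0,a1,n,speed=.06,dx=0,dz=0,maxf=25):
    R=Rtilt(b,TI)
    for a in np.linspace(a0,a1,n+1)[1:]:
        bot.movel(gpos(a,dx=dx,dz=dz),R,speed=speed); F=readout.read_force()
        lf=np.array([np.cos(b[2])*F[0]+np.sin(b[2])*F[1],-np.sin(b[2])*F[0]+np.cos(b[2])*F[1],F[2]])
        rad=np.array([np.sin(a),np.cos(a)]); tan=np.array([np.cos(a),-np.sin(a)]); g=lf[[0,2]]
        print("a %.2f rad %.1f tan %.1f y %.1f t %.1f"%(a,g@rad,g@tan,lf[1],readout.read_time_s()))
        if np.linalg.norm(F)>maxf: print("STOP");break
    return a
E
python3 - <<'E'
from h import *
turn(-.862,1.138,6)
E
```

```text
a -0.53 rad 6.1 tan 0.5 y -3.4 t 6.2
a -0.20 rad 5.8 tan 0.5 y -4.0 t 6.5
a 0.14 rad 3.7 tan 1.2 y -3.6 t 6.8
a 0.47 rad 3.6 tan 1.7 y -4.9 t 7.1
a 0.80 rad 3.9 tan 2.0 y -5.1 t 7.5
a 1.14 rad 4.0 tan 1.8 y -4.2 t 7.8
```

```bash
python3 - <<'E'
from h import *
turn(1.138,5.8,14)
snap("pics/w4.png")
E
```

```text
a 1.47 rad 3.3 tan 2.1 y -5.6 t 8.1
a 1.80 rad 1.9 tan 2.4 y -5.1 t 8.4
a 2.14 rad -1.2 tan 1.6 y -7.2 t 8.7
a 2.47 rad -6.8 tan 0.3 y -7.9 t 9.0
a 2.80 rad -7.9 tan 1.8 y -6.5 t 9.3
a 3.14 rad -8.1 tan 2.1 y -6.2 t 9.7
a 3.47 rad -6.0 tan 2.0 y -6.0 t 10.0
a 3.80 rad -5.2 tan 0.5 y -5.3 t 10.3
a 4.13 rad -3.7 tan 2.0 y -4.3 t 10.6
a 4.47 rad -3.3 tan 1.4 y -5.2 t 10.9
a 4.80 rad -1.5 tan 2.3 y -5.5 t 11.2
a 5.13 rad 0.6 tan -0.1 y -5.6 t 11.6
a 5.47 rad 4.1 tan 0.4 y -6.9 t 11.9
a 5.80 rad 8.0 tan -1.2 y -8.7 t 12.2
```

View pics/w4.png

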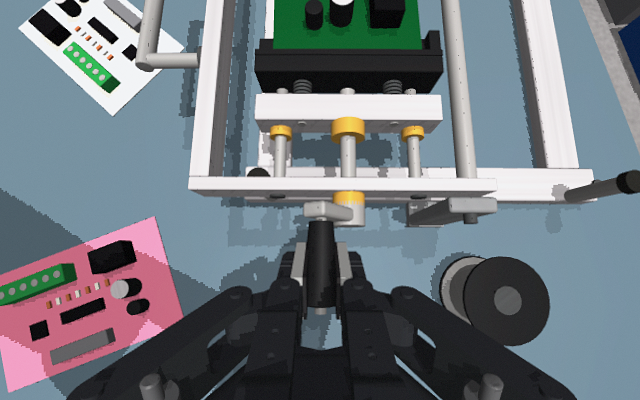

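```bash
python3 - <<'E'
from h import *
turn(5.8,8.4,8)
snap("pics/w5.png")
E
```

```text
a 6.12 rad 9.2 tan -2.0 y -8.4 t 12.6
a 6.45 rad 6.8 tan -0.4 y -6.4 t 12.9
a 6.78 rad 5.3 tan -0.4 y -6.6 t 13.2
a 7.10 rad 5.1 tan 1.1 y -4.9 t 13.5
a 7.43 rad 3.9 tan 2.3 y -5.0 t 13.8
a 7.75 rad 3.7 tan 1.3 y -5.3 t 14.1
a 8.07 rad 2.6 tan 1.7 y -6.2 t 14.4
a 8.40 rad -0.2 tan 0.7 y -6.1 t 14.7
```

View pics/w5.png

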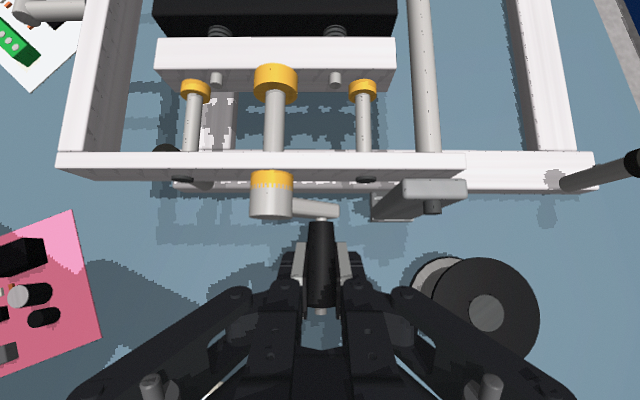

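```bash
cat >> h.py <<'E'
def Rh(t,s=1): # t: angle from straight down towards +x ; s: camera side
    z=np.array((np.sin(t),0,-np.cos(t))); x=np.array((0,s,0.)); return Rb(b,[x,np.cross(z,x),z])
def hpos(th,t,back=.017,s=1,rr=.215):
    return loc(b,(-rr*np.cos(th),0,.085+rr*np.sin(th)))+back*Rh(t,s)[:,2]
E
python3 - <<'E'
from h import *
command_gripper(.04)
R=Rtilt(b,TI); p=gpos(8.4)
bot.movel(p-.10*R[:,2],R,speed=.2)
snap("pics/w6.png"); cv2.imwrite("pics/s6.png",optics.grab_frame("scene")[145:295,220:410].repeat(4,0).repeat(4,1))
print(readout.read_time_s(),readout.read_force())
for s in (1,-1):
  for t in (.5,.7,.85):
    print(s,t,[None if q is None else q.round(2).tolist() for q in [bot.solve_ik(hpos(th,t,bk,s),Rh(t,s)) for th,bk in((0,-.09),(0,.017),(.8,.017),(1.57,.017))]])
E
```

```text
15.8917 [ 0.3702459   1.21223268 -0.63513769]
1 0.5 [[0.02, -0.31, 2.27, -0.14, 0.7, 0.27], [-0.01, 0.03, 2.23, -0.2, 0.39, 0.32], [-0.03, -0.11, 1.98, -0.09, 0.79, 0.18], [-0.07, 0.15, 1.58, -0.06, 0.92, 0.12]]
1 0.7 [[0.07, -0.4, 2.43, -0.36, 0.45, 0.51], [0.02, 0.02, 2.35, -0.98, 0.14, 1.12], [-0.02, -0.18, 2.11, -0.19, 0.53, 0.28], [-0.06, 0.07, 1.73, -0.11, 0.64, 0.17]]
1 0.85 [None, [0.04, 0.07, 2.42, 3.84, 0.24, 2.6], [-0.0, -0.21, 2.2, -0.4, 0.33, 0.49], [-0.05, 0.04, 1.84, -0.21, 0.43, 0.26]]
-1 0.5 [None, [-0.01, 0.03, 2.23, -0.2, 0.39, -2.82], None, None]
-1 0.7 [[0.07, -0.4, 2.43, -0.36, 0.45, -2.63], [0.02, 0.02, 2.35, -0.98, 0.14, -2.02], None, None]
-1 0.85 [None, [0.04, 0.07, 2.42, 3.84, 0.24, -0.55], [-0.0, -0.21, 2.2, -0.4, 0.33, -2.66], None]
```

View pics/w6.png

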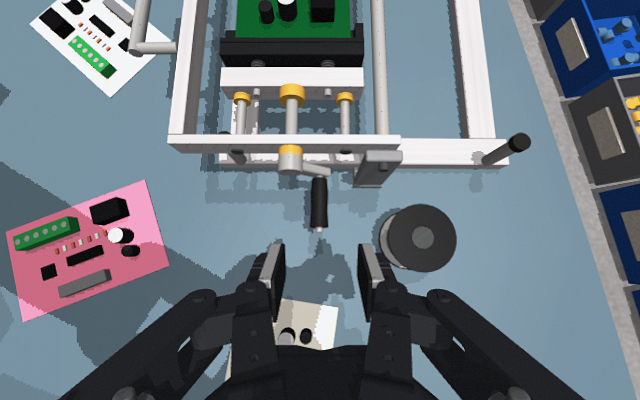

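View pics/s6.png

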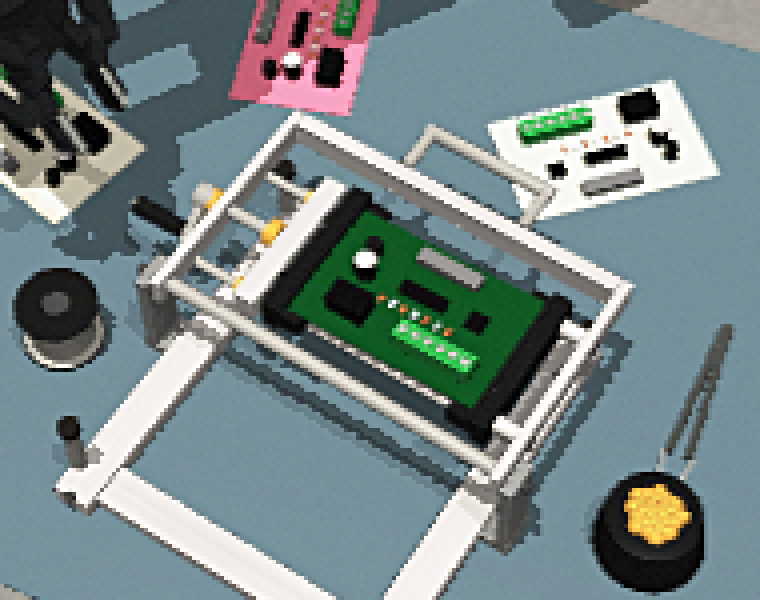

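```bash
python3 - <<'E'
from h import *
d=np.load("pics/w6.npz");T=wristT(d["p"],d["r"])
for a in (8.0,8.4,8.8): print(a,[proj(loc(b,(-.075+.03*np.sin(a),y,.085+.03*np.cos(a))),"wrist",T).round(1).tolist() for y in(-.165,-.207)])
t=.45; R=Rh(t)
command_gripper(.028,40)
bot.movel(np.array(readout.read_eef_pos())+[-.03,0,.10],speed=.25)
bot.reach(hpos(0,t,-.075),R); snap("pics/w7.png"); print(readout.read_time_s(),readout.read_q())
d=np.load("pics/w7.npz");T=wristT(d["p"],d["r"])
print([proj(loc(b,(-.215,y,.085)),"wrist",T).round(1).tolist() for y in(-.055,0,.055)])
E
```

```text
8.0 [[326.9, 173.3], [327.1, 225.0]]
8.4 [[321.9, 176.9], [321.9, 226.3]]
8.8 [[312.8, 179.5], [312.5, 227.2]]
17.9833 [ 0.00265024 -0.23516211  2.22056819 -0.11325839  0.71383208  0.23993299]
[[320.1, 271.4], [320.1, 212.2], [320.0, 143.4]]
```

View pics/w7.png

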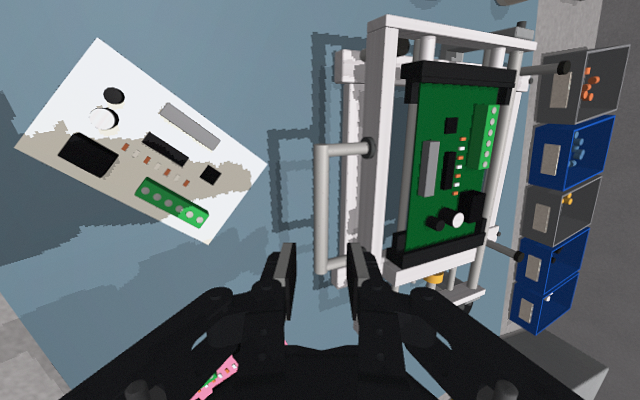

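Crank grip at (319,180)–(319,228) reads about 8.5 rad; handle bar is seen at (321,145)–(320,272), as predicted. Now I'll grip it.

```bash
python3 - <<'E'
from h import *
t=.45
print(bot.movel(hpos(0,t),speed=.08,threshold=8),readout.read_force())
command_gripper(.004,40)
print(readout.read_force(),readout.read_gripper_width(),readout.read_time_s(),readout.read_eef_pos()-hpos(0,t))
snap("pics/w8.png")
E
```

```text
False [-0.55256314  0.06561919 -0.9577666 ]
[-1.81014868  0.68990145  3.83677411] 0.010486057363211758 19.575 [5.26526372e-04 2.68812783e-05 7.89355999e-04]
```

View pics/w8.png

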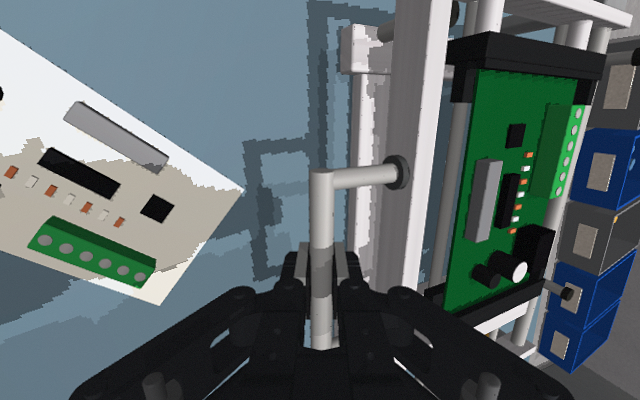

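The bar is held between the pads at (321,265). Now I'll swing it up.

```bash
cat >> h.py <<'E'
def swing(th0,th1,n,t=.45,speed=.1,maxf=30):
    for th in np.linspace(th0,th1,n+1)[1:]:
        bot.movel(hpos(th,t),Rh(t),speed=speed); F=readout.read_force()
        lx=np.cos(b[2])*F[0]+np.sin(b[2])*F[1]
        rad=-np.cos(th)*lx+np.sin(th)*F[2]; tan=np.sin(th)*lx+np.cos(th)*F[2]
        print("th %.2f rad %.1f tan %.1f |F| %.1f t %.1f w %.4f"%(th,rad,tan,np.linalg.norm(F),readout.read_time_s(),readout.read_gripper_width()))
        if np.linalg.norm(F)>maxf: print("STOP");break
E
python3 - <<'E'
from h import *
swing(0,.8,8)
snap("pics/w9.png"); cv2.imwrite("pics/s9.png",optics.grab_frame("scene")[100:300,200:430].repeat(3,0).repeat(3,1))
E
```

```text
th 0.10 rad -5.4 tan -4.9 |F| 7.5 t 20.0 w 0.0102
th 0.20 rad -4.6 tan -4.2 |F| 6.5 t 20.4 w 0.0103
th 0.30 rad -2.0 tan -3.8 |F| 5.2 t 20.7 w 0.0106
th 0.40 rad 2.2 tan -4.3 |F| 5.4 t 21.1 w 0.0104
th 0.50 rad 8.7 tan -4.4 |F| 10.1 t 21.5 w 0.0104
th 0.60 rad 17.2 tan -4.7 |F| 17.9 t 21.8 w 0.0105
th 0.70 rad 23.9 tan -5.2 |F| 24.5 t 22.2 w 0.0106
th 0.80 rad 19.9 tan -4.0 |F| 20.3 t 22.6 w 0.0103
```

View pics/s9.png

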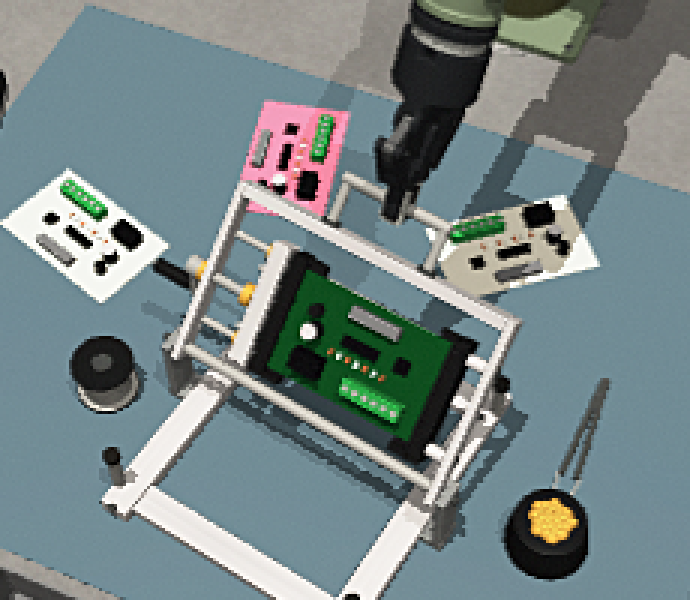

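```bash
cat >> h.py <<'E'
def swing2(th0,th1,n,rr,t=.45,speed=.1,maxf=35):
    for th in np.linspace(th0,th1,n+1)[1:]:
        bot.movel(hpos(th,t,rr=rr),Rh(t),speed=speed); F=readout.read_force()
        lx=np.cos(b[2])*F[0]+np.sin(b[2])*F[1]
        rad=-np.cos(th)*lx+np.sin(th)*F[2]; tan=np.sin(th)*lx+np.cos(th)*F[2]
        print("th %.2f rr %.4f rad %.1f tan %.1f t %.1f w %.4f"%(th,rr,rad,tan,readout.read_time_s(),readout.read_gripper_width()))
        if np.linalg.norm(F)>maxf: print("STOP");break
        rr+=np.clip(.00008*rad,-.001,.001)
    return rr
E
python3 - <<'E'
from h import *
rr=swing2(.8,.85,1,.2165)
rr=swing2(.85,1.35,6,rr)
print(rr)
E
```

```text
th 0.85 rr 0.2165 rad 10.4 tan -4.1 t 22.9 w 0.0103
th 0.93 rr 0.2173 rad 9.6 tan -3.9 t 23.2 w 0.0099
th 1.02 rr 0.2181 rad 1.7 tan -2.8 t 23.6 w 0.0105
th 1.10 rr 0.2182 rad 4.9 tan -2.0 t 23.9 w 0.0106
th 1.18 rr 0.2186 rad 5.5 tan -2.4 t 24.2 w 0.0102
th 1.27 rr 0.2191 rad 3.3 tan -2.0 t 24.6 w 0.0104
th 1.35 rr 0.2193 rad 1.4 tan -0.7 t 24.9 w 0.0105
0.2194402451843416
```

```bash
python3 - <<'E'
from h import *
rr=swing2(1.35,1.55,4,.2194,speed=.05)
print(rr, readout.read_eef_pos())
snap("pics/w10.png")
cv2.imwrite("pics/s10f.png",optics.grab_frame("scene"));cv2.imwrite("pics/t10f.png",optics.grab_frame("top"))
cv2.imwrite("pics/s10.png",cv2.imread("pics/s10f.png")[130:280,230:400].repeat(4,0).repeat(4,1))
cv2.imwrite("pics/t10.png",cv2.imread("pics/t10f.png")[90:240,235:405].repeat(4,0).repeat(4,1))
E
```

```text
th 1.40 rr 0.2194 rad 0.1 tan -0.8 t 25.3 w 0.0103
th 1.45 rr 0.2194 rad 0.5 tan -1.8 t 25.6 w 0.0104
th 1.50 rr 0.2194 rad 0.9 tan -0.7 t 26.0 w 0.0106
th 1.55 rr 0.2195 rad -0.7 tan -1.2 t 26.4 w 0.0099
0.2194577177114935 [0.69415625 0.02262824 0.28936201]
```

View pics/w10.png

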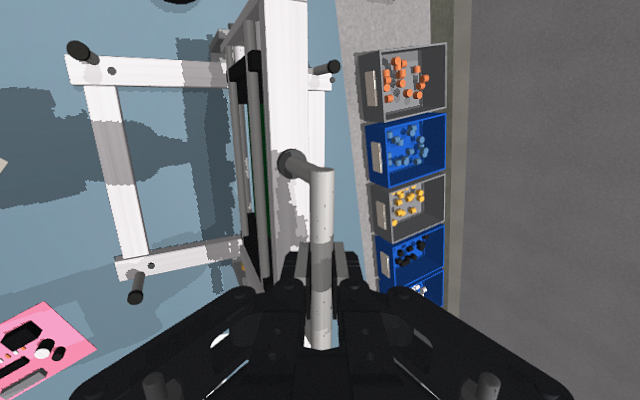

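View pics/s10.png

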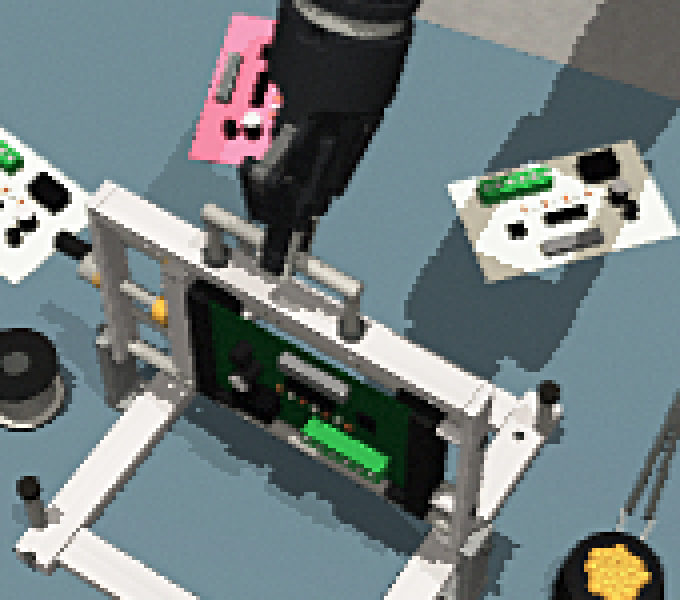

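View pics/t10.png

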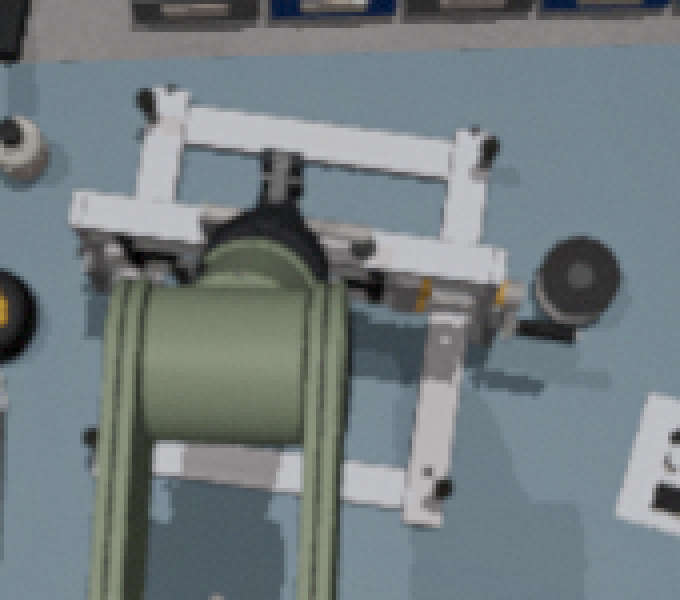

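```bash
cat > fit2.py <<'E'
from h import *
S=lambda u,v:np.array([230+u/4-.5,130+v/4-.5]);T=lambda u,v:np.array([235+u/4-.5,90+v/4-.5])
d=np.load("pics/w10.npz");TW=wristT(d["p"],d["r"])
def fr(u,y,w,th): return (-u*np.cos(th)+w*np.sin(th),y,.085+u*np.sin(th)+w*np.cos(th))
obs=[("scene",-.146,-.012,S(107,181)),("scene",-.146,.012,S(90,207)),("scene",.146,-.012,S(492,386)),("scene",.146,.012,S(472,415)),
("top",.146,.012,T(73,192)),("top",.146,-.012,T(72,226)),("top",-.146,.012,T(507,250)),("top",-.146,-.012,T(503,283))]
def f(p,which=("scene","top")):
    bb=np.array(p[:3]); o=[]
    for n,y,w,u in obs:
        if n in which: o.extend(proj(loc(bb,fr(.171,y,w,p[3])),n)-u)
    o.extend((bb-b)*[700,700,300]); return np.array(o)
for wh in(("scene",),("top",),("scene","top")):
    s=least_squares(lambda p:f(p,wh),[*b,1.5]);print(wh,s.x.round(4),s.cost.round(1),f(s.x,wh).round(1).tolist())
for th in(1.45,1.5,1.55,1.6):
    print(th,[proj(loc(b,fr(u,y,w,th)),"wrist",TW).round(1).tolist() for u,y,w in((.215,.055,0),(.171,.05,0),(.171,0.05,.012))])
E
python3 fit2.py
python3 - <<'E'
import cv2
a=cv2.imread("pics/w10.png")[60:260,200:360]; cv2.imwrite("pics/w10z.png",a.repeat(3,0).repeat(3,1))
E
```

```text
('scene',) [ 0.6911  0.021  -0.1676  1.566 ] 9.3 [-0.3, -0.4, -1.7, -0.6, 2.2, 1.1, 2.1, 1.2, -0.3, -1.7, -0.2]
('top',) [ 0.6913  0.0224 -0.1668  1.5619] 2.8 [-0.7, -0.4, -1.8, -0.1, 0.7, -0.2, 0.5, 0.5, -0.1, -0.7, 0.1]
('scene', 'top') [ 0.6911  0.0212 -0.1674  1.564 ] 11.7 [-0.2, -0.4, -1.6, -0.6, 2.4, 1.0, 2.2, 1.1, -0.2, -0.5, -1.3, -0.2, 1.2, -0.2, 1.0, 0.5, -0.3, -1.6, -0.1]
1.45 [[271.2, 170.4], [259.0, 163.3], [279.7, 162.1]]
1.5 [[295.4, 168.6], [273.8, 162.4], [293.6, 161.0]]
1.55 [[317.8, 166.7], [287.9, 161.3], [306.6, 159.8]]
1.6 [[338.4, 164.7], [301.2, 160.2], [318.8, 158.6]]
```

View pics/w10z.png

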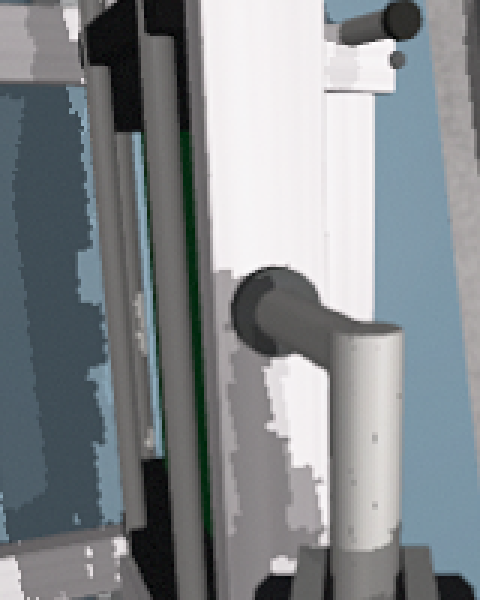

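```bash
python3 - <<'E'
from h import *
swing2(1.55,1.558,1,.2194,speed=.02)
bot.hold(1.0); print(readout.read_force(),readout.read_gripper_width(),readout.read_time_s(),readout.read_joint_vel().round(4))
snap("pics/w11.png")
im=optics.grab_frame("scene");cv2.imwrite("pics/s11.png",im[130:280,230:400].repeat(4,0).repeat(4,1)); im2=cv2.imread("pics/s10f.png"); print(abs(im.astype(int)-im2)[130:280,230:400].mean())
cv2.imwrite("pics/s11f.png",im)
E
```

```text
th 1.56 rr 0.2194 rad 1.2 tan -1.5 t 26.8 w 0.0104
[-1.22653832 -5.0520718   0.64801936] 0.010133859153449632 27.7833 [-0.0008 -0.0006  0.0007 -0.0003 -0.0004 -0.0013]
3.6407450980392158
```

View pics/s11.png

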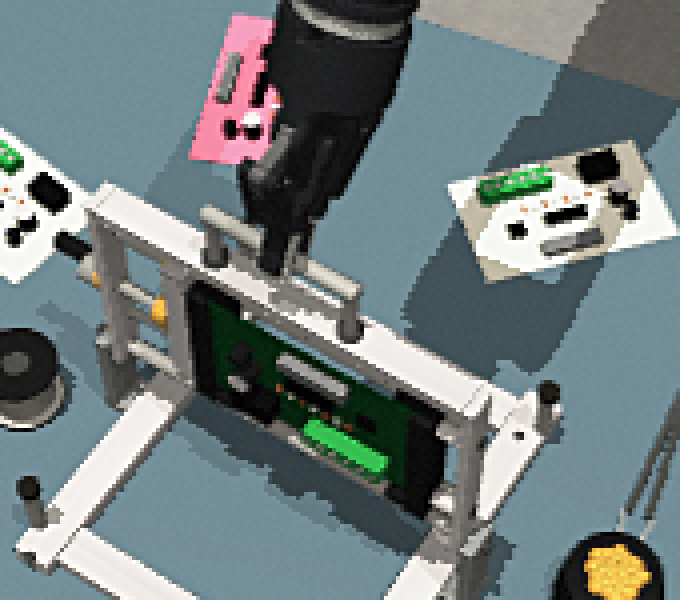

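View pics/s11f.png

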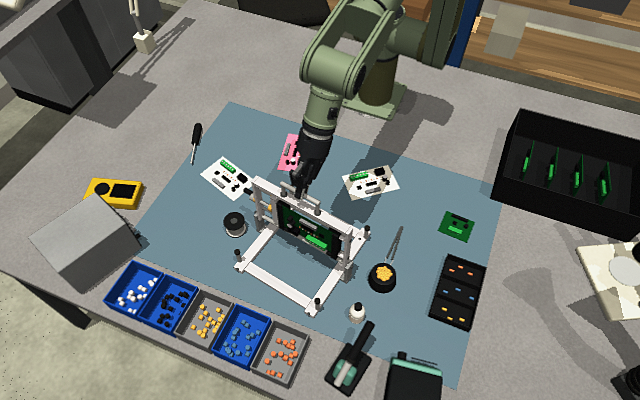

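The picture shows the frame standing upright at about (300,215) with the board in both jaws, the handle gripped and the bystanders where they were. Steady, with under 2 N across the pivot, so I'll hand it in.

```bash
python3 - <<'E'
from bench import bot
bot.sign_off()
E
```

```text
the job is handed in; nothing more can be done
```

I turned the crank clockwise from about -0.86 rad to 8.4 rad. Then I took the frame by its handle, swung it up with the board in it, and handed in at about 27.8 s, still gripping the handle with the frame upright.

**Crank and springs:** After I let go, the crank read about 8.5 rad in the wrist picture, so by the given ratio the springs are about half in (roughly 5 mm). I did not measure the spring travel itself. In the pictures the springs looked shortened and the board sat in both jaws.

**Frame angle:** At the 1.55 rad command, the scene, top and wrist pictures all gave a frame angle of 1.56 to 1.57 rad. I then moved it up another 0.008 rad and did not fit the angle again. After holding for 1 s the arm was still and the push across the pivot was about 1.5 N. There was also about 5 N of side force on the tool.

**Bystanders:** The last scene picture showed the other things on the bench where they had been.

**What disagreed:** My hinge estimate was a few mm off. Midway through the swing the radial force rose to about 24 N and the bar slipped slightly in the pads. I widened the arc from 215 to 219 mm, and the force dropped to about 1 N for the rest of the swing.

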